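# Prove the contact gap and pack the kit into the slide-top box

## Robot

A 6-joint arm with a two-finger parallel gripper is mounted at the origin on the work surface. World frame = base frame: x ahead of the robot, y to its left, z up, the work surface at z = 0. Lengths are in m, angles in rad, forces in N, time in s.
With the tool pointing down it reaches from about 0.375 to 0.925 m from the base axis. Payload 5.7 kg.
Tool frame: the origin (TCP) lies midway between the tips of the shut fingers; the grasp point (between the pads) lies 19 mm behind it; z points along the fingers, y is the line along which they close (so a half turn about z gives the same grasp; the last joint's range is limited). The gripper opens to 88 mm and grips with 3 to 60 N. Pads are 20 mm wide; open, the fingers measure 115 mm over their backs; the gripper's body (75 mm by 178 mm) begins 61 mm behind the grasp point.
Start: joints at [-1.262, 0.359, 1.51, -0, 1.272, -0.115], TCP at [0.247, -0.547, 0.2] pointing down, gripper open.
Joint ranges: [-2.97, 2.97], [-1.01, 2.36], [0.21, 2.38], [-0.96, 4.11], [0.2, 2.71], [-2.98, 2.98]. Speed limits (rad/s): [2.39, 2.39, 3.14, 3.14, 3.14, 3.14].

## Interface

Orientations are given as a unit quaternion [x, y, z, w].
In Python, from workcell import bot gives the robot as it stands.
- The arm moves only by the tool drive_tool, never from a script. Its argument "steps" is text: rows parted by semicolons, each of 4 numbers parted by spaces: the shift along the world's x, y, z in cm, then the turn about the world's z in degrees. A call has 1 to 12 rows; each row shifts and turns the commanded pose from where the row before left it; what a row does not reach is not made up. A row lasts 1/12 s, in which the tool goes at most 41.7 mm and 7.16 degrees, less where a joint would pass 70% of its speed; a pose out of reach is approached as far as the arm can. A call with a gripper value outside its range is refused whole. "jaw" is the finger opening in cm, from 0 to 8.78, set as the call begins (left out, the last holds). The fingers move at their own pace and stop on an object; "newtons" is the grip in N (left out, the last holds). Time passes only in rows, so rows that do not move let the fingers close. It gives the time, the measured TCP pose, the force, the opening and the grip force at its end, in the units of the state.
- bot.observe(): the state, without advancing time (a new reading comes with each control period).
- bot.camera(name): name is "scene" or "side" or "wrist"; returns a dict with "pixels" (384x512x3 uint8, blue, green, red), "depth" (384x512 float32, m along the optical axis (not along the pixel's ray), 0 where there is no reading), "mtx" (3x3 intrinsics, pixels), "rvec" (rotation vector, rad) and "tvec" (3), from world to camera coordinates, as OpenCV has them; the wrist camera has in their place "T_tool_cam" (4x4, takes a point from camera to tool coordinates, whose origin is the TCP and whose axes are the flange's). Camera axes: x right, y down, z forward; pixel columns grow to the right and rows downward; lengths in m; the calibration is good to about 2 mm. The wrist camera is an equidistant fisheye: a pixel r from the principal point sees the ray r / f radians off the axis. A picture is of the moment at which its call begins: read the wrist's pose just before it.
- bot.finish_job(): hands the job in; it is judged then, once.
The state is a dict: "clock": time; "qpos": joint angles; "qvel": joint speeds; "effort": joint torques, N m; "position": TCP position; "orientation": TCP orientation; "wrist_force": force on the tool from outside, world axes, zero at the start; "ft_torque": the same for the moment, N m; "gripper_width": opening from 0.0 (shut) to 1.0 (fully open); "gripper_force": force on a finger pad.
Only numpy, scipy, OpenCV 4.12 (cv2) and the standard library are available. Lean on these libraries where they do the work, as an engineer would, in place of code of your own. Each camera call takes 0.05 s, during which the arm holds its last target. There are 200 camera calls.

## Task

After the lesson, prove the contact gap and pack the kit away: try the feeler gauge in the two brass contact stands on the panel board, find the one its blade slides into and push the blade right through that slit; in the other it jams. Then put the gauge and every loose steel bar into the wooden slide-top box, all lying below the lid, and slide the lid fully home so that it is caught behind the sprung brass ridge. The lid slides in its grooves and must not be taken out of them, and the copper spool, the rheostat and the cell must stay where they are.

Things in the scene. Friction and masses are not known exactly. Their poses are not given: they have to be found in the camera images.
- box: Dark wooden slide-top box, fixed. Origin: on the table under the middle of the inside. x: the way the lid slides open; z up. Inside x -105 to 105, y -73 to 73 mm, inner floor at z 6, 38 mm deep below the lid. Outside x -115 to 125, y -88 to 88, 60 mm high. Grooves along both long sides: ledges at z 44 mm, lips above at z 53.5 to 60 reaching in to y = +-73 mm.
- box_ridge (a point): Crest of the round brass ridge (100 mm long, across the channel) at the box's open +x end, at (115, 0, 47) mm in the box's frame. That end wall is only 44 mm high and the lid slides over it; the ridge stands 3 mm up in the lid's way and is sprung: about 5 to 15 N on the lid forces it over. The -x end wall is 60 mm high and stops the lid.
- lid: Light wooden lid in the box's grooves (play 2.5 mm up, 3 mm sideways), 206 (x) by 158 (y) by 7 mm; origin at the centre of its underside, axes as the box's. It starts shut: origin at x about 0 in the box's frame (-2 to 4 mm), z 44 mm. Slid out 150 mm it uncovers the box from the -x end to x = +47 mm and is still held by the grooves; past 190 mm it would fall out.
- lid_grip (a point): Point on the lid's handle, 29 mm above the lid's origin. The handle is an upright dark wooden bar in the lid's middle, 16 mm along x, 70 mm along y, rising 30 mm above the lid's upper face (37 mm above its underside). It can be pinched across its 16 mm from above.
- board: Brown bakelite panel board lying flat, fixed, 220 (x) by 280 (y) by 12 mm; origin at the centre of its underside. A bulb holder (68 mm high over the board's underside), a rocker switch and two red terminals stand in a row near its +x edge, at x about +80 mm.
- stand_a: One of two brass contact stands on the board: two 16 mm thick jaws on a black foot, a vertical slit between. Origin: foot's underside centre, 12 mm over the table. Slit: along x at y = 0, 36 mm long, z 4 to 40 mm, open at the top and both ends; -x faces the robot. One stand's slit is 10 mm wide and passes the blade, the other's is 3 mm and jams it: try. They change places between starts.
- stand_b: The other contact stand, described as stand_a.
- gauge: Loose feeler gauge, about 0.12 kg: black handle 60 (x) by 20 (y) by 26 mm high, and from its +x end a steel blade 55 mm long, 5 mm thick (y), 16 mm high (z 5 to 21 mm), on edge. Origin: centre of the handle's underside; x along the blade, z up. Starts on the table on the handle's underside. In all 115 mm long (x -30 to 85).
- gauge_tip (a point): Middle of the blade's free end, at (85, 0, 13) mm in the gauge's frame.
- gauge_root (a point): Where the blade leaves the handle, at (30, 0, 13) mm in the gauge's frame.
- bar1: Loose dark steel core bar, 60 (x) by 22 by 22 mm, about 0.2 kg; origin at the centre of its underside, x along its length. Two to four such bars are there; absent ones read None.
- bar2: Loose dark steel core bar, 60 (x) by 22 by 22 mm, about 0.2 kg; origin at the centre of its underside, x along its length. Two to four such bars are there; absent ones read None.
- bar3: Loose dark steel core bar, 60 (x) by 22 by 22 mm, about 0.2 kg; origin at the centre of its underside, x along its length. Two to four such bars are there; absent ones read None.
- bar4: Loose dark steel core bar, 60 (x) by 22 by 22 mm, about 0.2 kg; origin at the centre of its underside, x along its length. Two to four such bars are there; absent ones read None.
- spool: Coil spool of copper wire with wooden flanges, standing upright, 64 mm across, 60 mm high, loose bystander: leave it alone. Origin under its centre.
- rheostat: Slide rheostat, about 50 by 190 mm and 80 mm high, loose bystander: leave it alone. Origin under its centre.
- cell: Round grey battery cell standing upright, 60 mm across, 112 mm high, loose bystander: leave it alone. Origin under its centre.

How it is judged:
On the way, in this order (a step that is already met when the one before it is completed fails the run):
1. The gauge's blade is pushed right through the slit of the contact stand that it fits (((x of gauge_tip in the frame of stand_b between 0.012 and 0.05 m and x of gauge_root in the frame of stand_b below 0 m and y of gauge_tip in the frame of stand_b between -0.005 and 0.005 m and y of gauge_root in the frame of stand_b between -0.007 and 0.007 m and z of gauge_tip in the frame of stand_b between 0.004 and 0.038 m) or (x of gauge_tip in the frame of stand_b between -0.05 and -0.012 m and x of gauge_root in the frame of stand_b above 0 m and y of gauge_tip in the frame of stand_b between -0.005 and 0.005 m and y of gauge_root in the frame of stand_b between -0.007 and 0.007 m and z of gauge_tip in the frame of stand_b between 0.004 and 0.038 m))), for 0.2 s.
2. The gauge and every bar lie in the box (x of bar1 in the frame of box between -0.105 and 0.105 m and y of bar1 in the frame of box between -0.073 and 0.073 m and z of bar1 in the frame of box between 0 and 0.04 m and x of bar2 in the frame of box between -0.105 and 0.105 m and y of bar2 in the frame of box between -0.073 and 0.073 m and z of bar2 in the frame of box between 0 and 0.04 m and x of bar3 in the frame of box between -0.105 and 0.105 m and y of bar3 in the frame of box between -0.073 and 0.073 m and z of bar3 in the frame of box between 0 and 0.04 m and x of bar4 in the frame of box between -0.105 and 0.105 m and y of bar4 in the frame of box between -0.073 and 0.073 m and z of bar4 in the frame of box between 0 and 0.04 m and x of gauge in the frame of box between -0.105 and 0.105 m and y of gauge in the frame of box between -0.073 and 0.073 m and z of gauge in the frame of box between 0 and 0.04 m), for 0.2 s.
At the end, for the whole second after the job is handed in: Gauge and all bars lie at rest inside the box under the lid, and the lid lies in its grooves within 6 mm of fully shut, behind the ridge (all of step 2 and x of gauge_tip in the frame of box between -0.107 and 0.107 m and x of lid in the frame of box between -0.006 and 0.006 m and y of lid in the frame of box between -0.006 and 0.006 m and z of lid in the frame of box between 0.041 and 0.049 m and angle between lid's own z axis and vertical below 0.05 rad and linear speed of each of lid, bar1, bar2, bar3, bar4, gauge below 0.02 m/s); the robot touches nothing.
It fails at once if the spool is shifted by more than 30 mm or tipped (distance of spool from where it was at the start of the episode above 0.03 m or angle between spool's own z axis and vertical above 0.5 rad).
It fails at once if the rheostat is shifted by more than 30 mm or tipped (distance of rheostat from where it was at the start of the episode above 0.03 m or angle between rheostat's own z axis and vertical above 0.5 rad).
It fails at once if the cell is shifted by more than 30 mm or tipped (distance of cell from where it was at the start of the episode above 0.03 m or angle between cell's own z axis and vertical above 0.5 rad).
It fails at once if the lid is taken out of its grooves (x of lid in the frame of box above 0.2 m or angle between lid's own z axis and vertical above 0.2 rad or z of lid in the frame of box above 0.07 m).
Of bar1, bar2, bar3, bar4 only 2 to 4 are there at a start; the rules pass over those that are not, and their reading is None.
At some moment in a run one of bar1, bar2, bar3, bar4 may be knocked a few centimetres aside while the robot is not near it.
Once in a run the grip may slacken for a moment while it holds something.
It also fails if it takes over 210 s, if anything falls off the work surface, if the arm or the gripper's body presses on something with over 40 N, if the wrist force passes 120 N, or if a joint passes its speed limit or range.

## Working session

There is one attempt and no reset: what is moved stays moved. The work goes in short steps, Python scripts to look and compute and a tool call to move; the robot and the scene stay as the last step left them, time stands still between calls to the robot, and variables do not carry over. Pictures are saved under pics/ and viewed, at most 14 in all, crops included, and the job is handed in when it is done.

Besides the shell and the picture viewer there is one more tool, called after ">>>" as name(argument=value, ...) on one line, values as JSON. drive_tool: Moves the arm, as the interface text tells. Its arguments: {"type":"object","properties":{"steps":{"type":"string"},"jaw":{"type":"number"},"newtons":{"type":"number"}},"required":["steps"]}

```bash
mkdir -p pics; ls; cat > h.py <<'E'
import numpy as np, cv2
from workcell import bot
def snap(n,f):
    c=bot.camera(n); cv2.imwrite(f'pics/{f}.png',c['pixels']); np.savez(f'pics/{f}.npz',**c); return c
def cloud(c):
    d=c['depth'];K=c['mtx'];v,u=np.indices(d.shape)
    P=np.stack([(u-K[0,2])/K[0,0]*d,(v-K[1,2])/K[1,1]*d,d],-1)
    R=cv2.Rodrigues(c['rvec'])[0]
    return (P-c['tvec'].reshape(3))@R
E
python3 - <<'E'
from h import *
a=snap('scene','s0');b=snap('side','d0')
cv2.imwrite('pics/both.png',cv2.resize(a['pixels'],(800,600)))
for c in(a,b):
    R=cv2.Rodrigues(c['rvec'])[0];print(-R.T@c['tvec'].reshape(3),c['mtx'][0,0])
print(bot.observe())
E
```

```text
pics
[ 1.36984804 -0.33432429  1.06146544] 428.2471332123273
[0.54883557 0.60596553 0.67838815] 382.1859853291241
{'clock': 0.1, 'qpos': array([-1.26210084e+00,  3.59406310e-01,  1.51131323e+00,  6.80654827e-06,
        1.27253362e+00, -1.15095534e-01]), 'qvel': array([ 3.44821241e-04, -1.70291702e-03, -2.55916711e-03,  7.17920257e-04,
        2.53921759e-05, -2.09746594e-03]), 'effort': array([-3.74820947e-04, -5.16355848e+01, -2.71406400e+01,  6.77301013e-02,
        2.76751688e-02, -1.98816213e-05]), 'position': array([ 0.24652538, -0.54628345,  0.19951376]), 'orientation': array([ 9.77633893e-01,  2.10312341e-01, -7.70060106e-05, -8.26679999e-04]), 'wrist_force': array([-0.27938461,  0.29250029, -0.52695454]), 'ft_torque': array([ 0.01439876, -0.0283837 ,  0.03228221]), 'gripper_force': 0.0, 'gripper_width': 0.9998186670640626}
```

View pics/both.png

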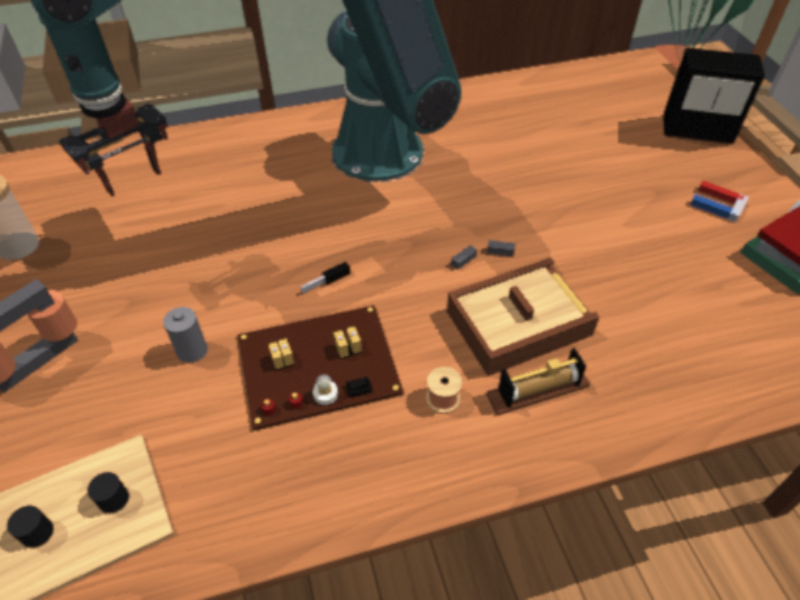

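View pics/d0.png

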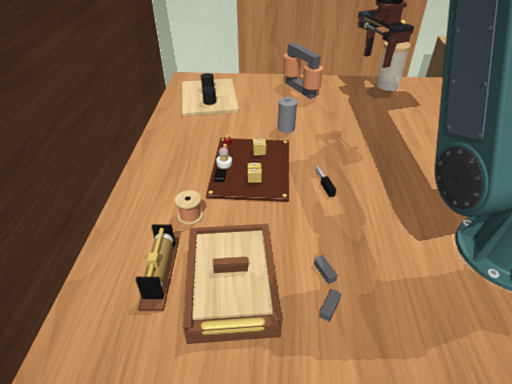

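The scene view shows two bars at (463,257) and (501,248), and the gauge at (325,277). The stands are at (281,353) and (347,342), and the box is at (520,312) with its brass ridge at its right (+y) end. The side view shows the same, with bars at (325,268) and (330,304). Next I'll measure these from depth.

```bash
cat >> h.py <<'E'
def ortho(cs,x0=.2,x1=.95,y0=-.55,y1=.5,s=700):
    H=np.zeros((int((x1-x0)*s),int((y1-y0)*s)),np.float32)-1;I=np.zeros(H.shape+(3,),np.uint8)
    for c in cs:
        P=cloud(c);m=(c['depth']>0)&(P[...,0]>x0)&(P[...,0]<x1)&(P[...,1]>y0)&(P[...,1]<y1)&(P[...,2]<.15)
        p=P[m];q=c['pixels'][m];r=((x1-p[:,0])*s).astype(int).clip(0,H.shape[0]-1);k=((p[:,1]-y0)*s).astype(int).clip(0,H.shape[1]-1)
        for i in np.argsort(p[:,2]):
            if p[i,2]>H[r[i],k[i]]: H[r[i],k[i]]=p[i,2];I[r[i],k[i]]=q[i]
    return H,I
def pts(c,x,y,z):
    P=cloud(c);m=(c['depth']>0)
    for i,(a,b) in enumerate((x,y,z)): m&=(P[...,i]>a)&(P[...,i]<b)
    return P[m],c['pixels'][m]
def rect(p):
    (c,wh,a)=cv2.minAreaRect((p[:,:2]*1000).astype(np.float32)); return np.round(c,1),np.round(wh,1),round(a,1)
E
python3 - <<'E'
from h import *
a=dict(np.load('pics/s0.npz'));b=dict(np.load('pics/d0.npz'))
for n,c in(('s',a),('d',b)):
    p,q=pts(c,(.28,.95),(-.5,.5),(.008,.2))
    H=np.zeros((700,1000),np.uint8);i=((p[:,0]-.25)*1000).astype(int);j=((p[:,1]+.5)*1000).astype(int)
    H[i,j]=255;H=cv2.morphologyEx(H,cv2.MORPH_CLOSE,np.ones((5,5)))
    N,L,S,C=cv2.connectedComponentsWithStats(H);l=L[i,j]
    for k in range(1,N):
        m=l==k
        if m.sum()>15: print(n,m.sum(),rect(p[m]),p[m].mean(0).round(3),'zmax',p[m][:,2].max().round(3))
    t,_=pts(c,(.3,.4),(-.1,.1),(-.05,.006));print('table z',np.median(t[:,2]))
E
```

```text
s 169 (array([ 411.2, -221.8]), array([ 25.4, 115.4]), 22.4) [ 0.408 -0.214  0.019] zmax 0.029
s 20 (array([416.4, 152.9]), array([20.5, 12.8]), 77.4) [0.416 0.153 0.021] zmax 0.024
s 34 (array([431.8,  91.8]), array([25.4, 14.2]), 74.0) [0.432 0.091 0.019] zmax 0.027
s 87 (array([435.8, 163.7]), array([55.9, 23.8]), 85.6) [0.434 0.167 0.018] zmax 0.026
s 63 (array([438.4,  65.8]), array([23.5, 30.2]), 24.6) [0.44  0.064 0.018] zmax 0.025
s 223 (array([ 510.2, -490.9]), array([18.1, 52.1]), 89.9) [ 0.521 -0.491  0.067] zmax 0.103
s 4975 (array([ 613.3, -282.8]), array([279.7, 221.9]), 89.5) [ 0.626 -0.286  0.016] zmax 0.07
s 17 (array([ 508. , -346.2]), array([ 8. , 20.7]), 2.0) [ 0.508 -0.347  0.011] zmax 0.016
s 4196 (array([627.6, 127.2]), array([180.9, 244.1]), 7.7) [0.642 0.117 0.049] zmax 0.085
s 477 (array([752.9, -76.7]), array([58.8, 64.2]), 71.4) [ 0.759 -0.079  0.05 ] zmax 0.063
s 1153 (array([787.9,  99.6]), array([ 49.5, 189.1]), 2.6) [0.795 0.094 0.044] zmax 0.081
table z -0.0013002272695698113
d 183 (array([ 397.5, -193. ]), array([20.7, 60.2]), 18.4) [ 0.398 -0.187  0
[... 1907 characters left out ...]
0.652 -0.405  0.013] zmax 0.016
d 28 (array([ 656.1, -381.6]), array([14.9, 30.9]), 74.1) [ 0.659 -0.381  0.013] zmax 0.017
d 18 (array([ 668.9, -411.9]), array([18.2,  8.5]), 26.4) [ 0.669 -0.412  0.014] zmax 0.016
d 23 (array([ 673.5, -359.1]), array([25.2, 12. ]), 34.5) [ 0.672 -0.359  0.013] zmax 0.015
d 92 (array([ 695.4, -381.1]), array([49.8, 19.3]), 17.4) [ 0.692 -0.381  0.025] zmax 0.044
d 27 (array([ 684.5, -334.3]), array([10.1, 21.9]), 57.0) [ 0.684 -0.333  0.027] zmax 0.045
d 673 (array([751., -74.]), array([62.2, 64. ]), 50.3) [ 0.749 -0.065  0.047] zmax 0.064
d 2214 (array([785. , 101.9]), array([ 50.4, 191.2]), 2.5) [0.778 0.121 0.044] zmax 0.082
table z 0.0006021264207577413
```

```bash
python3 - <<'E'
from h import *
a=dict(np.load('pics/s0.npz'));b=dict(np.load('pics/d0.npz'))
for n,c in(('s',a),('d',b)):
    for y in((-.40,-.29),(-.28,-.17)):
        p,q=pts(c,(.53,.65),y,(.046,.06))
        print(n,len(p),rect(p),np.median(p,0).round(4), np.percentile(p[:,0],[2,98]).round(4),np.percentile(p[:,1],[2,98]).round(4))
        # y histogram
        print(np.histogram(p[:,1],np.arange(y[0],y[1],.004))[0])
    p,q=pts(c,(.55,.7),(.05,.2),(.077,.09));print('handle',len(p),rect(p),p.mean(0))
    p,q=pts(c,(.48,.53),(-.43,-.13),(-.01,.02))
    p,q=pts(c,(.5,.75),(-.05,.3),(.055,.066));print('rim',len(p),rect(p))
def crop(c,r,k,f): return cv2.resize(c['pixels'][r:r+70,k:k+95],None,fx=8,fy=8,interpolation=cv2.INTER_CUBIC)[:,:760]
A=crop(a,195,155,0)[:300+260];B=crop(b,125,215,0)
cv2.imwrite('pics/cr.png',cv2.resize(np.vstack([A[100:360],B[0:540]]),(760,600)) if 0 else np.vstack([A[100:330],B[60:430]]))
E
```

```text
s 121 (array([ 591.5, -346.4]), array([40.1, 34.9]), 8.2) [ 0.5941 -0.3465  0.0508] [0.5739 0.612 ] [-0.3628 -0.3292]
[ 0  0  0  0  0  0  0  0  2 11 17 15 14  6 14 15 15 11  1  0  0  0  0  0
  0  0  0]
s 111 (array([ 599.6, -220.3]), array([37.5, 42. ]), 7.8) [ 0.6018 -0.2246  0.0504] [0.582  0.6175] [-0.2397 -0.199 ]
[ 0  0  0  0  0  0  0  0  0  2 14 16 12 12  2  0  9 14 12 13  5  0  0  0
  0  0  0]
handle 91 (array([628.1, 121.7]), array([67.3, 17.8]), 7.6) [0.62910276 0.12245819 0.0802295 ]
rim 880 (array([633.7,  92. ]), array([183.6, 316.4]), 9.0)
d 104 (array([ 591. , -344.6]), array([36.3, 39. ]), 9.0) [ 0.5901 -0.3388  0.0527] [0.5716 0.6075] [-0.3613 -0.3254]
[ 0  0  0  0  0  0  0  0  1  5  7  8 11 10  7 10  9 25 10  1  0  0  0  0
  0  0  0]
d 141 (array([ 598.4, -215.5]), array([35.7, 43.5]), 4.5) [ 0.598  -0.22    0.0524] [0.5806 0.6145] [-0.2368 -0.1947]
[ 0  0  0  0  0  0  0  0  0  0  7 10 14 18 21  1  1  9 13  6 31 10  0  0
  0  0  0]
handle 271 (array([626.8, 124.9]), array([69.5, 17.2]), 8.0) [0.62680594 0.12646845 0.08131863]
rim 2041 (array([636.4,  94.7]), array([187.1, 313. ]), 7.6)
```

View pics/cr.png

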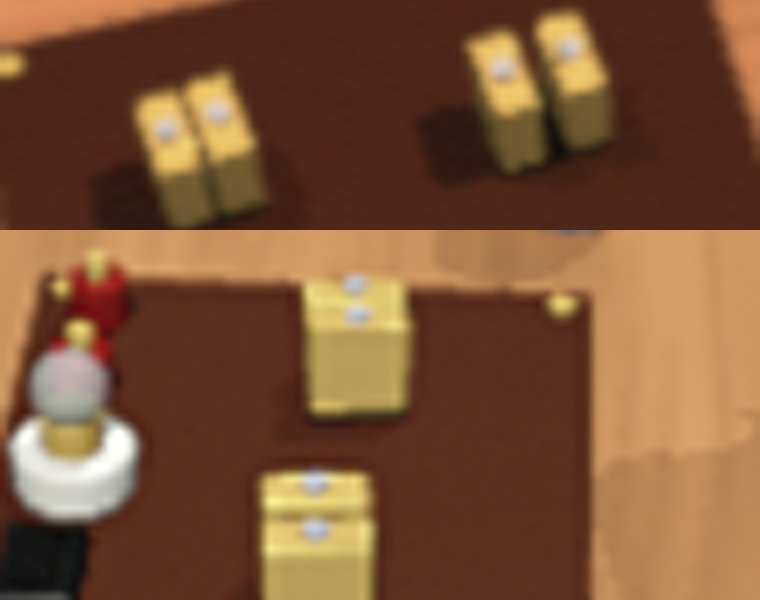

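The right-hand stand in the scene view, at y≈-0.218, plainly has the wide slit: it is 42 mm across, against 35 mm for the other. Now to the gauge.

>>> drive_tool(steps="1.3 2.9 0 -7;1.3 2.9 0 -7;1.3 2.9 0 -7;1.3 2.9 0 -7;1.3 2.9 0 -7;1.3 2.9 0 -7;1.3 2.9 0 -7;1.3 2.9 0 -7;1.3 2.9 0 -7;1.3 2.9 0 -7;1.3 2.9 0 -7;1.3 2.9 0 -7", jaw=5)

```text
clock: 1.1
position: [0.4015, -0.2005, 0.2]
orientation: [0.869, -0.495, -0.0, -0.0]
wrist_force: [-0.1, 0.1, -0.2]
gripper_width: 0.568
gripper_force: 0.0
```

>>> drive_tool(steps="0 0 0 -6;0 0 0 -6;0 0 0 0;0 0 0 0")

```text
clock: 1.43
position: [0.4012, -0.2019, 0.2]
orientation: [0.815, -0.579, -0.0, -0.0]
wrist_force: [-0.2, -0.0, -0.1]
gripper_width: 0.571
gripper_force: 0.0
```

```bash
cat >> h.py <<'E'
from scipy.spatial.transform import Rotation as Ro
def wcloud(f):
    o=bot.observe();c=snap('wrist',f);K=c['mtx'];d=c['depth'];v,u=np.indices(d.shape)
    x=(u-K[0,2])/K[0,0];y=(v-K[1,2])/K[1,1];r=np.hypot(x,y);s=np.where(r>1e-9,np.tan(np.minimum(r,1.5))/np.maximum(r,1e-9),1)
    P=np.stack([x*s*d,y*s*d,d],-1);T=c['T_tool_cam'];P=P@T[:3,:3].T+T[:3,3]
    P=P@Ro.from_quat(o['orientation']).as_matrix().T+o['position']
    P[d<=0]=9
    return P,c
def box(P,x,y,z):
    return (P[...,0]>x[0])&(P[...,0]<x[1])&(P[...,1]>y[0])&(P[...,1]<y[1])&(P[...,2]>z[0])&(P[...,2]<z[1])
def st():
    o=bot.observe();m=Ro.from_quat(o['orientation']).as_matrix();print(o['clock'].__round__(2),o['position'].round(4),'toolx yaw',np.degrees(np.arctan2(m[1,0],m[0,0])).round(1),'q',o['qpos'].round(2),'w',round(o['gripper_width']*87.8,1),'gf',round(o['gripper_force'],1),'F',o['wrist_force'].round(1))
E
python3 - <<'E'
from h import *
st();P,c=wcloud('w1');print(c['T_tool_cam'].round(3))
m=box(P,(.33,.5),(-.32,-.12),(.01,.04));p=P[m];print(len(p),rect(p),np.percentile(p[:,2],95))
h=p[p[:,2]>.0235];print('handle',len(h),rect(h));b=p[(p[:,2]<.0225)&(p[:,2]>.017)];print('blade',len(b),rect(b))
E
```

```text
1.43 [ 0.4012 -0.2019  0.2   ] toolx yaw -70.7 q [-0.62  0.14  1.82  0.    1.18  2.19] w 50.1 gf 0.0 F [-0.2 -0.  -0.1]
[[ 0.001 -0.966 -0.26   0.07 ]
 [ 1.     0.001 -0.001  0.001]
 [ 0.001 -0.26   0.966 -0.185]
 [ 0.     0.     0.     1.   ]]
953 (array([ 404.5, -221.9]), array([ 19.9, 113.5]), 17.6) 0.02718750932889456
handle 746 (array([ 401.5, -212.6]), array([19.9, 93.9]), 17.5)
blade 190 (array([ 416.8, -248.3]), array([17.4, 54.9]), 22.7)
```

View pics/w1.png

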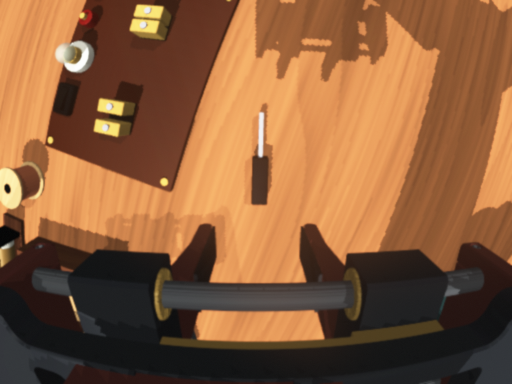

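The wrist view shows the gauge at (261,180), blade tip up at (262,113). Its yaw is -72.4° and its handle is at about (397,-195) mm. Descending to grasp it.

>>> drive_tool(steps="-0.4 0.7 -3.5 -1.7;0 0 -3.5 0;0 0 -3.5 0;0 0 -3.5 0;0 0 -3.0 0;0 0 -2.0 0;0 0 -0.5 0;0 0 0 0;0 0 0 0")

```text
clock: 2.23
position: [0.3977, -0.1957, 0.0057]
orientation: [0.806, -0.592, 0.0, -0.0]
wrist_force: [-0.3, 0.4, -0.3]
gripper_width: 0.57
gripper_force: 0.0
```

>>> drive_tool(steps="0 0 -0.1 0;0 0 0 0;0 0 0 0;0 0 0 0;0 0 0 0;0 0 0 0;0 0 0 0", jaw=1, newtons=45)

```text
clock: 2.82
position: [0.3975, -0.1952, 0.0044]
orientation: [0.806, -0.592, 0.0, -0.0]
wrist_force: [0.1, 0.1, -0.3]
gripper_width: 0.125
gripper_force: 0.0
```

>>> drive_tool(steps="0 0 1 0;0 0 2.5 7;0 0 3 7;0 0 3 7;0 0 0.5 7;0 0 0 7;0 0 0 7;0 0 0 7;0 0 0 7;0 0 0 7;0 0 0 7;0 0 0 0")

```text
clock: 3.82
position: [0.3972, -0.195, 0.1041]
orientation: [1.0, -0.021, -0.0, -0.0]
wrist_force: [0.5, -0.0, 0.1]
gripper_width: 0.114
gripper_force: 0.0
```

```bash
python3 - <<'E'
from h import *
st();c=snap('side','d1');snap('scene','s1')
p,q=pts(c,(.33,.5),(-.33,-.1),(.008,.2));print(len(p),rect(p[p[:,2]<.04]),rect(p[p[:,2]>.0235]) )
cv2.imwrite('pics/d1c.png',cv2.resize(c['pixels'][100:260,260:440],None,fx=4,fy=3.7))
E
```

```text
3.82 [ 0.3972 -0.195   0.1041] toolx yaw -2.4 q [-0.61  0.26  1.95  0.    0.93  1.  ] w 10.0 gf 0.0 F [ 0.5 -0.   0.1]
360 (array([ 407.1, -220. ]), array([ 21. , 115.7]), 19.1) (array([ 404.4, -205.7]), array([24.6, 85.2]), 17.8)
```

View pics/d1c.png

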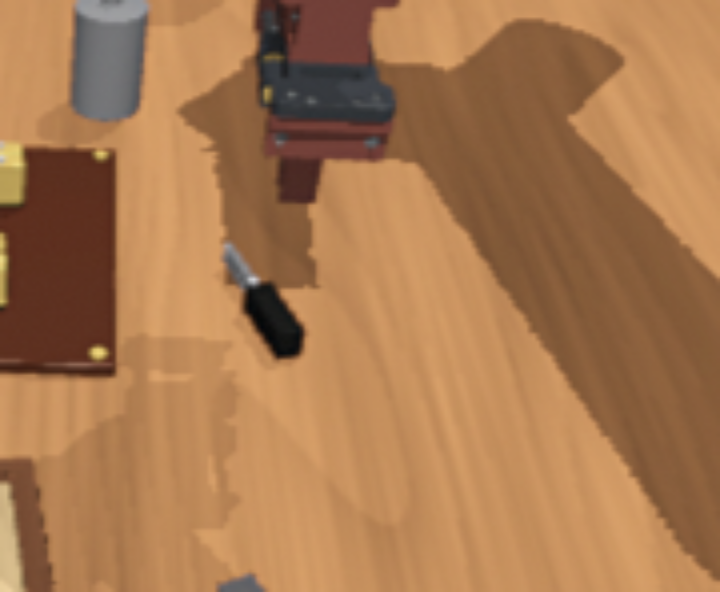

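```bash
python3 - <<'E'
from h import *
for f in('d1','s1'):
    c=dict(np.load(f'pics/{f}.npz'))
    o=bot.observe()['position']
    for q in (o,o+[0,0,.06],[.398,-.194,.026]):
        print(f,cv2.projectPoints(np.array(q).reshape(1,3),c['rvec'],c['tvec'],c['mtx'],None)[0].ravel().round(1))
    p,_=pts(c,(.3,.5),(-.4,-.1),(.09,.16)); print(len(p),p.min(0).round(3),p.max(0).round(3),p.mean(0).round(3))
    p,_=pts(c,(.3,.5),(-.4,-.1),(.09,.12));
    if len(p):print(len(p),p.min(0).round(3),p.max(0).round(3),p.mean(0).round(3))
c=dict(np.load('pics/s1.npz'));cv2.imwrite('pics/s1c.png',cv2.resize(c['pixels'][60:220,130:310],None,fx=4,fy=3.7))
E
```

```text
d1 [331.9 158.8]
d1 [335.  138.9]
d1 [327.9 182.8]
110 [ 0.387 -0.208  0.127] [ 0.409 -0.177  0.16 ] [ 0.399 -0.182  0.143]
s1 [212.7 154.6]
s1 [211.1 140.6]
s1 [215.  171.6]
57 [ 0.388 -0.211  0.126] [ 0.412 -0.182  0.159] [ 0.407 -0.196  0.144]
```

View pics/s1c.png

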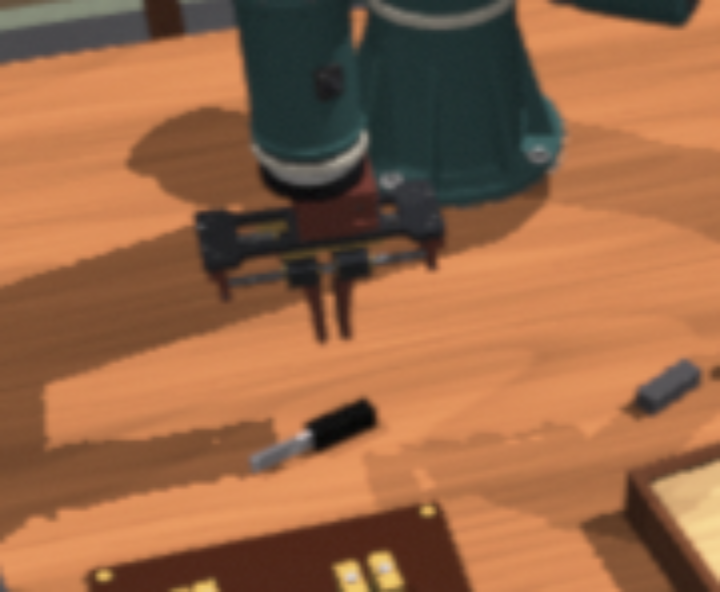

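The gauge is still on the table, and the fingertips show about 20 mm higher than the reported TCP, so the fingers shut above the handle. I'll go back down and measure the finger height with the side camera.

>>> drive_tool(steps="0 0 0 -7;0 0 0 -7;0 0 0 -7;0 0 0 -7;0 0 0 -7;0 0 -1 -7;0 0 -2 -7;0 0 -2 -7;0 0 -2 -7;0 0 -2 -7;0 0 0 0;0 0 0 0", jaw=5)

```text
clock: 4.92
position: [0.3965, -0.1946, 0.0137]
orientation: [0.806, -0.592, -0.001, -0.0]
wrist_force: [-0.4, 0.3, 0.1]
gripper_width: 0.569
gripper_force: 0.0
```

```bash
python3 - <<'E'
from h import *
st()
for n in('side','scene'):
    c=snap(n,n+'2');p,q=pts(c,(.33,.47),(-.26,-.13),(.004,.12))
    for k in range(4,90,8):
        m=(p[:,2]>k/1000)&(p[:,2]<k/1000+.008)
        if m.sum(): print(n,k,m.sum(),p[m].min(0).round(3),p[m].max(0).round(3),q[m].mean(0).round())
E
```

```text
4.92 [ 0.3965 -0.1946  0.0137] toolx yaw -72.6 q [-0.61  0.42  2.04  0.    0.69  2.22] w 49.9 gf 0.0 F [-0.4  0.3  0.1]
side 4 45 [ 0.345 -0.23   0.004] [ 0.467 -0.136  0.012] [38. 55. 78.]
side 12 32 [ 0.38  -0.21   0.012] [ 0.412 -0.163  0.02 ] [17. 18. 22.]
side 20 110 [ 0.381 -0.232  0.02 ] [ 0.412 -0.162  0.028] [26. 30. 34.]
side 28 17 [ 0.386 -0.22   0.028] [ 0.41  -0.172  0.03 ] [29. 34. 42.]
side 36 27 [ 0.363 -0.207  0.037] [ 0.432 -0.17   0.044] [48. 62. 98.]
side 44 33 [ 0.361 -0.211  0.044] [ 0.432 -0.171  0.052] [43. 50. 80.]
side 52 33 [ 0.362 -0.21   0.053] [ 0.431 -0.172  0.059] [42. 47. 77.]
side 60 30 [ 0.361 -0.21   0.06 ] [ 0.432 -0.17   0.068] [42. 47. 74.]
side 68 36 [ 0.36  -0.21   0.068] [ 0.433 -0.171  0.076] [45. 51. 81.]
side 76 35 [ 0.358 -0.207  0.076] [ 0.433 -0.17   0.084] [45. 51. 82.]
side 84 38 [ 0.359 -0.211  0.084] [ 0.434 -0.172  0.092] [41. 46. 73.]
scene 4 43 [ 0.343 -0.258  0.004] [ 0.465 -0.135  0.011] [58. 72. 97.]
scene 12 40 [ 0.399 -0.256  0.012] [ 0.419 -0.168  0.02 ] [61. 62. 67.]
scene 20 55 [ 0.386 -0.26   0.02 ] [ 0.422 -0.166  0.028] [43. 48. 60.]
scene 28 3 [ 0.398 -0.22   0.028] [ 0.415 -0.2    0.031] [22. 29. 37.]
scene 36 19 [ 0.371 -0.214  0.036] [ 0.435 -0.176  0.044] [36. 48. 80.]
scene 44 14 [ 0.366 -0.216  0.044] [ 0.432 -0.175  0.051] [34. 42. 72.]
scene 52 18 [ 0.37  -0.216  0.053] [ 0.436 -0.175  0.06 ] [33. 41. 72.]
scene 60 8 [ 0.368 -0.216  0.061] [ 0.434 -0.195  0.067] [ 45.  65. 104.]
scene 68 1 [ 0.43  -0.198  0.072] [ 0.43  -0.198  0.072] [ 57.  89. 140.]
scene 76 5 [ 0.368 -0.216  0.077] [ 0.43  -0.197  0.084] [ 57.  84. 129.]
scene 84 5 [ 0.368 -0.216  0.085] [ 0.38  -0.202  0.092] [50. 62. 87.]
```

The fingertips really do sit about 23 mm above the reported TCP. I'll go 3 cm lower, watching the force.

>>> drive_tool(steps="0 0 -0.7 0;0 0 -0.7 0;0 0 -0.5 0;0 0 -0.4 0;0 0 0 0;0 0 0 0")

```text
clock: 5.52
position: [0.3971, -0.1949, -0.0091]
orientation: [0.806, -0.592, -0.0, -0.0]
wrist_force: [0.5, -0.9, 0.2]
gripper_width: 0.569
gripper_force: 0.0
```

>>> drive_tool(steps="0 0 -0.4 0;0 0 -0.3 0;0 0 0 0;0 0 0 0")

```text
clock: 5.85
position: [0.3972, -0.195, -0.0159]
orientation: [0.806, -0.592, -0.0, -0.0]
wrist_force: [0.1, 0.2, -0.6]
gripper_width: 0.571
gripper_force: 0.0
```

>>> drive_tool(steps="0 0 0 0;0 0 0 0;0 0 0 0;0 0 0 0;0 0 0 0;0 0 0 0", jaw=1, newtons=45)

```text
clock: 6.35
position: [0.3974, -0.1952, -0.0157]
orientation: [0.806, -0.592, 0.0, -0.0]
wrist_force: [0.1, -0.3, 0.4]
gripper_width: 0.226
gripper_force: 45.0
```

Gripped: 20 mm at 45 N. Lifting, then turning the blade to +x in front of the wide stand.

>>> drive_tool(steps="0 0 1 0;0 0 2 0;0 0 2 7;0 0 1 7;0.8 -0.2 0 7;1 -0.3 0 7;1 -0.3 0 7;1 -0.3 0 7;1 -0.3 0 7;1 -0.3 0 7;1 -0.3 0 7;1 -0.3 0 7")

```text
clock: 7.35
position: [0.4756, -0.2181, 0.044]
orientation: [1.0, -0.02, -0.0, -0.0]
wrist_force: [-0.2, -0.4, -0.1]
gripper_width: 0.223
gripper_force: 45.0
```

>>> drive_tool(steps="0.5 0 0 2.5;0 0 0 0;0 0 0 0;0 0 0 0")

```text
clock: 7.68
position: [0.4795, -0.2177, 0.0439]
orientation: [1.0, -0.002, -0.001, -0.0]
wrist_force: [0.4, 0.3, -1.5]
gripper_width: 0.225
gripper_force: 45.0
```

```bash
python3 - <<'E'
from h import *
st();P,c=wcloud('w3');q=c['pixels']
m=box(P,(.55,.65),(-.27,-.16),(.045,.06));p=P[m];print('stand',len(p),rect(p),np.median(p,0).round(4))
m2=(p[:,2]>.049);t=p[m2];print(rect(t));
for s in(0,1):
    # split jaws by kmeans
    pass
_,l,ce=cv2.kmeans(t[:,:2].astype(np.float32),2,None,(3,50,1e-6),5,cv2.KMEANS_PP_CENTERS);print(ce)
for k in(0,1):print(rect(t[l.ravel()==k]))
m=box(P,(.42,.6),(-.27,-.16),(.062,.12));g=P[m];print('g',len(g),rect(g),g[:,2].max())
for n,f in(('side','d3'),('scene','s3')):
    cc=snap(n,f);p,_=pts(cc,(.42,.6),(-.27,-.16),(.062,.085));print(n,len(p),rect(p),p[:,2].max())
cv2.imwrite('pics/w3c.png',q)
E
```

```text
7.68 [ 0.4795 -0.2177  0.0439] toolx yaw -0.2 q [-0.56  0.45  1.83  0.    0.86  1.02] w 19.7 gf 45.0 F [ 0.4  0.3 -1.5]
stand 3092 (array([ 597.3, -218.1]), array([36.5, 42.4]), 4.7) [ 0.5958 -0.2223  0.0523]
(array([ 597.3, -218.1]), array([36.5, 42.4]), 4.8)
[[ 0.59549266 -0.20530781]
 [ 0.59755015 -0.23093094]]
(array([ 596.2, -205.2]), array([36.4, 16.3]), 4.0)
(array([ 598.2, -231.1]), array([36. , 16.3]), 4.8)
g 6355 (array([ 511.1, -221.8]), array([ 39.1, 103.3]), 76.4) 0.11994386629465548
side 272 (array([ 508.3, -212.6]), array([ 22.4, 112.7]), 77.0) 0.08492595733341798
scene 146 (array([ 509.8, -214.4]), array([113.7,  35.4]), 12.3) 0.08494488814139114
```

View pics/w3c.png

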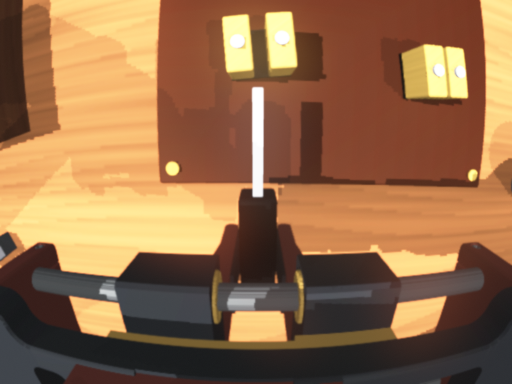

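The wrist view shows the blade from (258,195) to (258,88), pointing at the wide stand at (262,45). The stand's centre is (597.3,-218.1) mm, yaw about 4.5°. Next I'll measure the blade line.

```bash
cat >> h.py <<'E'
def wload(f,pos,quat):
    c=dict(np.load(f'pics/{f}.npz'));return c
def blade(P,c,rows=(90,190),cols=(245,272)):
    r=slice(*rows);k=slice(*cols);q=c['pixels'][r,k].astype(int);p=P[r,k]
    m=(q.min(-1)>150)&(p[...,2]<.2);p=p[m];z=np.median(p[:,2]);p=p[abs(p[:,2]-z)<.006]
    f=np.polyfit(p[:,0],p[:,1],1);x=p[:,0].max();print('blade n',len(p),'yaw',np.degrees(np.arctan(f[0])).round(2),'x',p[:,0].min().round(4),x.round(4),'y at root/tip',np.polyval(f,[x-.055,x]).round(4),'z',z.round(4))
E
python3 - <<'E'
from h import *
st();P,c=wcloud('w4');blade(P,c)
t=P[box(P,(.55,.65),(-.27,-.16),(.049,.06))]
_,l,ce=cv2.kmeans(t[:,:2].astype(np.float32),2,None,(3,50,1e-6),5,cv2.KMEANS_PP_CENTERS);
for k in(0,1):print(rect(t[l.ravel()==k]))
E
```

```text
7.83 [ 0.4797 -0.2179  0.0442] toolx yaw -0.2 q [-0.56  0.45  1.83  0.    0.86  1.02] w 20.0 gf 45.0 F [ 0.  -0.8 -1. ]
blade n 997 yaw -0.16 x 0.5139 0.5642 y at root/tip [-0.217  -0.2171] z 0.0809
(array([ 596.1, -205.2]), array([36.3, 16.2]), 4.2)
(array([ 598.4, -231.1]), array([36.1, 16.2]), 4.4)
```

>>> drive_tool(steps="0 -0.5 0 4.6;0 -0.5 -1.5 0;0 0 -1.5 0;0 0 -0.7 0;0 0 0 0;0 0 0 0")

```text
clock: 8.38
position: [0.4799, -0.2278, 0.007]
orientation: [0.999, 0.039, -0.001, -0.0]
wrist_force: [0.0, 0.9, -0.6]
gripper_width: 0.227
gripper_force: 45.0
```

```bash
python3 - <<'E'
from h import *
st();P,c=wcloud('w5');blade(P,c,rows=(70,190))
t=P[box(P,(.57,.65),(-.27,-.16),(.047,.06))]
_,l,ce=cv2.kmeans(t[:,:2].astype(np.float32),2,None,(3,50,1e-6),5,cv2.KMEANS_PP_CENTERS);
for k in(0,1):print(rect(t[l.ravel()==k]))
E
```

```text
8.38 [ 0.4799 -0.2278  0.007 ] toolx yaw 4.4 q [-0.57  0.52  1.84  0.    0.78  0.92] w 19.9 gf 45.0 F [ 0.   0.9 -0.6]
blade n 1016 yaw 4.43 x 0.5141 0.5653 y at root/tip [-0.2243 -0.2201] z 0.0437
(array([ 595.4, -231.2]), array([30.8, 16.4]), 3.7)
(array([ 593.4, -205.3]), array([30.9, 16.2]), 4.3)
```

>>> drive_tool(steps="0.5 0 0 0;0.6 0.05 0 0;0.6 0.05 0 0;0.6 0.05 0 0;0 0 0 0")

```text
clock: 8.85
position: [0.5057, -0.2271, 0.0077]
orientation: [0.999, 0.039, 0.001, 0.001]
wrist_force: [0.8, 0.2, -1.2]
gripper_width: 0.223
gripper_force: 45.0
```

>>> drive_tool(steps="0.6 0.05 0 0;0.6 0.05 0 0;0.6 0.04 0 0;0.6 0.05 0 0;0.6 0.04 0 0;0 0 0 0;0 0 0 0;0 0 0 0;0 0 0 0")

```text
clock: 9.6
position: [0.5329, -0.2242, 0.0071]
orientation: [0.999, 0.039, -0.0, -0.0]
wrist_force: [-0.3, -1.0, -1.6]
gripper_width: 0.224
gripper_force: 45.0
```

```bash
python3 - <<'E'
from h import *
st();P,c=wcloud('w6');blade(P,c,rows=(10,190))
cv2.imwrite('pics/w6c.png',cv2.resize(c['pixels'][0:220,160:360],None,fx=2.7,fy=2.7))
E
```

```text
9.6 [ 0.5329 -0.2242  0.0071] toolx yaw 4.5 q [-0.52  0.56  1.74  0.    0.84  0.98] w 19.6 gf 45.0 F [-0.3 -1.  -1.6]
blade n 998 yaw 4.55 x 0.567 0.6182 y at root/tip [-0.2208 -0.2164] z 0.044
```

View pics/w6c.png

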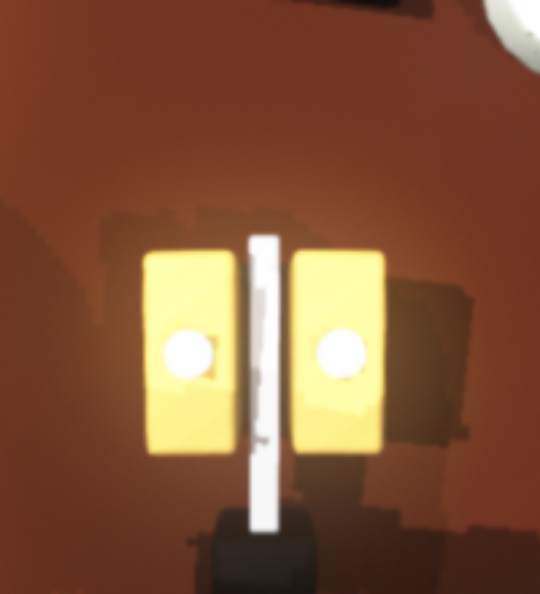

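The blade sits centrally right through the slit, with its tip about 21 mm past the stand's middle. Now I'll withdraw it and park the gauge on the table, since the lid has to be opened with an empty hand.

>>> drive_tool(steps="-0.6 -0.05 0 0;-1 -0.08 0 0;-1.2 -0.09 0 0;-1.2 -0.09 0 0;-1.2 -0.1 0 0;-1 -0.08 0 0;0 0 2 0;-0.4 1.3 2 7;-0.4 1.3 0 7;-0.4 1.3 0 7;-0.4 1.3 0 7;-0.4 1.3 0 7")

```text
clock: 10.65
position: [0.4503, -0.1639, 0.0475]
orientation: [0.94, 0.34, 0.0, 0.0]
wrist_force: [0.1, 0.5, -1.1]
gripper_width: 0.224
gripper_force: 45.0
```

>>> drive_tool(steps="-0.4 1.3 0 7;-0.4 1.3 0 7;0 1.3 0 7;0 1.3 0 7;0 1.3 0 7;0 1.3 0 7;0 0 0 7;0 0 -1 7;0 0 -1.5 2;0 0 -1.5 0;0 0 -1 0;0 0 0 0")

```text
clock: 11.65
position: [0.4413, -0.086, -0.0041]
orientation: [0.66, 0.751, -0.001, -0.001]
wrist_force: [-0.5, 0.6, -0.8]
gripper_width: 0.224
gripper_force: 45.0
```

>>> drive_tool(steps="0 0 -0.6 0;0 0 -0.5 0;0 0 0 0;0 0 0 0")

```text
clock: 11.98
position: [0.4434, -0.0863, -0.0136]
orientation: [0.66, 0.752, -0.0, 0.0]
wrist_force: [-0.7, 0.2, -1.2]
gripper_width: 0.223
gripper_force: 45.0
```

>>> drive_tool(steps="0 0 0 0;0 0 0 0;0 0 0 0;0 0 3 0;0 0 4 0;0 0 4 0;0 0 4 0;0 0 2 0;0 0 0 0", jaw=5)

```text
clock: 12.73
position: [0.447, -0.0874, 0.1612]
orientation: [0.66, 0.752, 0.002, 0.005]
wrist_force: [0.8, 0.7, -0.4]
gripper_width: 0.571
gripper_force: 0.0
```

```bash
python3 - <<'E'
from h import *
st();P,c=wcloud('w7')
for n,f in(('side','d7'),('scene','s7')):
    cc=snap(n,f)
    p,_=pts(cc,(.38,.5),(-.15,.03),(.008,.04));print(n,'gauge',rect(p))
    p,_=pts(cc,(.3,.5),(.03,.13),(.008,.04));print('A',rect(p))
    p,_=pts(cc,(.3,.5),(.13,.25),(.008,.04));print('B',rect(p))
p=P[box(P,(.36,.5),(-.15,.03),(.01,.04))];print('w gauge',len(p),rect(p))
p=P[box(P,(.36,.5),(.03,.13),(.01,.04))];print('wA',len(p),rect(p))
p=P[box(P,(.36,.5),(.13,.23),(.01,.04))];print('wB',len(p),rect(p))
p=P[box(P,(.5,.75),(-.05,.3),(.076,.09))];print('w handle',len(p),p.mean(0),rect(p))
p=P[box(P,(.5,.75),(-.05,.3),(.057,.064))];print('w rim',len(p),rect(p))
E
```

```text
12.73 [ 0.447  -0.0874  0.1612] toolx yaw 97.5 q [-0.34  0.19  1.87 -0.    1.07 -0.48] w 50.1 gf 0.0 F [ 0.8  0.7 -0.4]
side gauge (array([440.3, -54.9]), array([ 20.3, 115.6]), 7.2)
A (array([429.2,  83.2]), array([23.1, 61.7]), 27.5)
B (array([425.7, 170.2]), array([61.8, 22. ]), 63.1)
scene gauge (array([442.4, -57.5]), array([ 23.5, 114.5]), 8.1)
A (array([430.4,  80. ]), array([26.4, 61.2]), 27.1)
B (array([427. , 167.5]), array([58.8, 26.7]), 62.0)
w gauge 1211 (array([438.7, -56.3]), array([ 19.6, 113.1]), 7.7)
wA 1092 (array([427.6,  81.9]), array([22.8, 61.1]), 27.1)
wB 0 (array([0., 0.]), array([0., 0.]), 0.0)
w handle 746 [0.62199674 0.12287391 0.08096143] (array([625. , 124.2]), array([71. , 16.9]), 7.9)
w rim 4075 (array([636.6,  56.7]), array([184.9, 251.3]), 10.7)
```

>>> drive_tool(steps="1.8 2.1 0 -7;1.8 2.1 0 -7;1.8 2.1 0 -7;1.8 2.1 0 -7;1.8 2.1 0 -7;1.8 2.1 0 -7;1.8 2.1 0 -7;1.8 2.1 0 -7;1.8 2.1 0 -7;1.7 2.2 0 -7;0 0 0 -7;0 0 0 -7")

```text
clock: 13.88
position: [0.6216, 0.1261, 0.1528]
orientation: [0.993, 0.115, -0.002, -0.0]
wrist_force: [-0.0, 0.5, 0.4]
gripper_width: 0.572
gripper_force: 0.0
```

>>> drive_tool(steps="0 0 0 -5.9;0 0 0 0;0 0 0 0;0 0 0 0")

```text
clock: 14.22
position: [0.6214, 0.1246, 0.1546]
orientation: [0.998, 0.067, -0.001, -0.0]
wrist_force: [-0.2, -0.0, -0.4]
gripper_width: 0.567
gripper_force: 0.0
```

```bash
python3 - <<'E'
from h import *
st();P,c=wcloud('w8')
p=P[box(P,(.5,.75),(-.05,.3),(.077,.09))];print('w handle',len(p),p.mean(0),rect(p))
E
```

```text
14.22 [0.6214 0.1246 0.1546] toolx yaw 7.7 q [0.09 0.45 1.48 0.   1.21 1.52] w 49.8 gf 0.0 F [-0.2 -0.  -0.4]
w handle 1325 [0.62727739 0.12467874 0.08094284] (array([626.1, 124.3]), array([69. , 15.7]), 7.4)
```

>>> drive_tool(steps="0.4 0 -3 0;0 0 -3 0;0 0 -2.5 0;0 0 -2 0;0 0 -1 0;0 0 -0.5 0;0 0 0 0;0 0 0 0")

```text
clock: 14.93
position: [0.6272, 0.1248, 0.037]
orientation: [0.998, 0.066, 0.001, -0.0]
wrist_force: [-0.0, -0.2, 0.7]
gripper_width: 0.565
gripper_force: 0.0
```

>>> drive_tool(steps="0 0 0 0;0 0 0 0;0 0 0 0;0 0 0 0;0 0 0 0", jaw=0.5, newtons=40)

```text
clock: 15.35
position: [0.6266, 0.1248, 0.0367]
orientation: [0.998, 0.066, 0.0, -0.0]
wrist_force: [0.3, -0.5, -0.7]
gripper_width: 0.228
gripper_force: 0.0
```

>>> drive_tool(steps="-0.07 0.5 0 0;-0.07 0.5 0 0;-0.13 1 0 0;-0.13 1 0 0;-0.13 1 0 0;0 0 0 0")

```text
clock: 15.85
position: [0.6212, 0.1671, 0.0367]
orientation: [0.998, 0.066, 0.001, -0.001]
wrist_force: [-0.6, 2.8, 6.7]
gripper_width: 0.179
gripper_force: 40.0
```

>>> drive_tool(steps="-0.16 1.2 0 0;-0.16 1.2 0 0;-0.16 1.2 0 0;-0.16 1.2 0 0;-0.16 1.2 0 0;-0.16 1.2 0 0;-0.16 1.2 0 0;-0.16 1.2 0 0;-0.13 1.0 0 0;0 0 0 0;0 0 0 0")

```text
clock: 16.77
position: [0.6068, 0.273, 0.0366]
orientation: [0.998, 0.066, 0.0, -0.001]
wrist_force: [-1.4, 3.0, 6.4]
gripper_width: 0.178
gripper_force: 40.0
```

```bash
python3 - <<'E'
from h import *
st()
c=snap('side','d9')
p,_=pts(c,(.5,.75),(.1,.45),(.075,.09));print(rect(p))
cv2.imwrite('pics/d9c.png',c['pixels'][150:384,100:400])
E
```

```text
16.77 [0.6068 0.273  0.0366] toolx yaw 7.6 q [0.32 0.62 1.51 0.   1.01 1.75] w 15.6 gf 40.0 F [-1.4  3.   6.4]
(array([599.5, 273.4]), array([55.2,  5.1]), 3.0)
```

View pics/d9c.png

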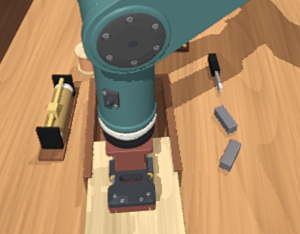

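The lid is open by about 149 mm and still in its grooves. Next, bar B.

>>> drive_tool(steps="0 0 0 0;0 0 0 0;0 0 2 0;0 0 3 0;0 0 3 7;-2 -1.1 0 7;-2 -1.1 0 7;-2 -1.1 0 7;-2 -1.1 0 7;-2 -1.1 0 7;-2 -1.1 0 7;-2 -1.1 0 6.6", jaw=5.5)

```text
clock: 17.82
position: [0.4653, 0.1933, 0.1157]
orientation: [0.85, 0.526, -0.0, -0.0]
wrist_force: [0.5, -0.5, -0.7]
gripper_width: 0.624
gripper_force: 0.0
```

>>> drive_tool(steps="-2 -1.1 0 0;-2 -1.1 0 0;0 -0.4 0 0;0 0 0 0;0 0 0 0")

```text
clock: 18.23
position: [0.4282, 0.168, 0.1164]
orientation: [0.852, 0.523, 0.001, 0.0]
wrist_force: [0.4, 0.6, 0.3]
gripper_width: 0.633
gripper_force: 0.0
```

```bash
python3 - <<'E'
from h import *
st();P,c=wcloud('w10')
p=P[box(P,(.36,.5),(.125,.26),(.012,.04))];print('wB',len(p),rect(p))
for n in('side','scene'):
    cc=snap(n,n+'10')
    p,_=pts(cc,(.3,.5),(.03,.13),(.008,.03));print('A',len(p),rect(p))
    p,_=pts(cc,(.3,.5),(.13,.25),(.008,.03));print('B',len(p),rect(p))
    p,_=pts(cc,(.53,.7),(.2,.4),(.077,.09));print('handle',len(p),rect(p))
E
```

```text
18.23 [0.4282 0.168  0.1164] toolx yaw 63.1 q [0.22 0.26 1.91 0.   0.97 0.69] w 55.5 gf 0.0 F [0.4 0.6 0.3]
wB 1357 (array([424.3, 169.6]), array([59.7, 21.5]), 63.3)
A 303 (array([428.6,  83.6]), array([23.6, 60.5]), 26.2)
B 364 (array([425.8, 170.1]), array([61.9, 22.1]), 63.2)
handle 399 (array([606.2, 275. ]), array([68.7, 16.5]), 7.5)
A 123 (array([430.9,  80.9]), array([24.3, 63. ]), 25.9)
B 125 (array([426.5, 167.3]), array([58.8, 29.5]), 66.0)
handle 81 (array([608.1, 271.8]), array([67.5, 17. ]), 7.1)
```

>>> drive_tool(steps="-0.3 0.2 -3 0;0 0 -3 0;0 0 -3 0;0 0 -2 0;0 0 -1.2 0;0 0 -0.9 0;0 0 0 0;0 0 0 0")

```text
clock: 19.05
position: [0.4244, 0.17, -0.015]
orientation: [0.852, 0.524, -0.0, -0.0]
wrist_force: [0.1, -0.4, 0.9]
gripper_width: 0.626
gripper_force: 0.0
```

>>> drive_tool(steps="0 0 0 0;0 0 0 0;0 0 0 0;0 0 0 0;0 0 0 0", jaw=1, newtons=50)

```text
clock: 19.47
position: [0.4244, 0.1699, -0.0143]
orientation: [0.852, 0.524, 0.0, 0.0]
wrist_force: [0.3, 0.8, 0.4]
gripper_width: 0.287
gripper_force: 0.0
```

>>> drive_tool(steps="0 0 0 0;0 0 0 0;0 0 1 0;0 0 3 0;0 0 3 0;0 0 3 0;1.5 0 0 7;2 -0.5 0 7;2 -0.5 0 7;2 -0.5 0 7;2 -0.5 0 6.5;2 -0.5 0 0")

```text
clock: 20.47
position: [0.539, 0.1444, 0.0847]
orientation: [0.656, 0.755, -0.001, -0.001]
wrist_force: [-0.2, -0.6, -1.9]
gripper_width: 0.249
gripper_force: 50.0
```

>>> drive_tool(steps="2 -0.5 0 0;2 -0.5 0 0;2 -0.5 0 0;2 -0.5 0 0;1.8 0 0 0;0 0 0 0;0 0 0 0")

```text
clock: 21.05
position: [0.6366, 0.1246, 0.0844]
orientation: [0.658, 0.753, -0.001, -0.001]
wrist_force: [0.1, 0.6, -2.9]
gripper_width: 0.245
gripper_force: 50.0
```

```bash
python3 - <<'E'
from h import *
st();P,c=wcloud('w11');cv2.imwrite('pics/w11c.png',c['pixels'])
E
```

```text
21.05 [0.6366 0.1246 0.0844] toolx yaw 97.6 q [ 0.09  0.54  1.52  0.    1.09 -0.05] w 21.5 gf 50.0 F [ 0.1  0.6 -2.9]
```

View pics/w11c.png

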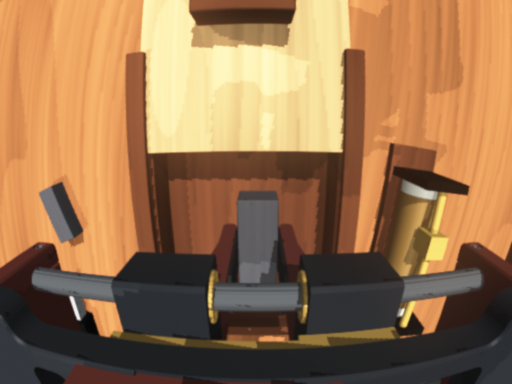

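The wrist view shows the bar at (258,235), over the open compartment and clear of the lid edge at row 152. The rheostat at (415,240) is well to the right. Lowering.

>>> drive_tool(steps="0 0 -2.5 0;0 0 -2.5 0;0 0 -2 0;0 0 -1.2 0;0 0 -0.6 0;0 0 -0.3 0;0 0 0 0;0 0 0 0")

```text
clock: 21.77
position: [0.6377, 0.1249, -0.0048]
orientation: [0.658, 0.753, 0.0, 0.0]
wrist_force: [-0.2, 1.0, -1.4]
gripper_width: 0.244
gripper_force: 50.0
```

>>> drive_tool(steps="0 0 0 0;0 0 0 0;0 0 0 0;0 0 3 0;0 0 4 0;0 0 4 0;0 0 0 0", jaw=3.4)

```text
clock: 22.35
position: [0.643, 0.1254, 0.113]
orientation: [0.658, 0.753, 0.005, 0.005]
wrist_force: [1.7, 0.5, 0.6]
gripper_width: 0.389
gripper_force: 0.0
```

```bash
cat >> h.py <<'E'
def tobox(p):
    d=np.asarray(p)[:2]-[627.7,123.5];a=np.radians(97.6);return np.round([d[0]*np.cos(a)+d[1]*np.sin(a),-d[0]*np.sin(a)+d[1]*np.cos(a)],1)
E
python3 - <<'E'
from h import *
st();P,c=wcloud('w12')
p=P[box(P,(.56,.7),(.02,.19),(.02,.04))];print(len(p),rect(p),tobox(rect(p)[0]))
for n in('side','scene'):
    cc=snap(n,n+'12')
    p,_=pts(cc,(.3,.5),(.0,.25),(.008,.03));print('A',len(p),rect(p))
E
```

```text
22.35 [0.643  0.1254 0.113 ] toolx yaw 97.7 q [ 0.09  0.51  1.49  0.    1.13 -0.05] w 34.2 gf 0.0 F [1.7 0.5 0.6]
1791 (array([626.2, 118.5]), array([171. ,  65.5]), 24.9) [-4.8  2.1]
A 308 (array([445.9,  37.2]), array([57.6, 63.1]), 23.9)
A 126 (array([462.1,  41.8]), array([25.6, 61.6]), 26.9)
```

Bar A was knocked aside, to about (462,42) mm. Moving above it to remeasure.

>>> drive_tool(steps="-2 -0.9 0 6;-2 -0.9 0 6;-2 -0.9 0 6;-2 -0.9 0 1;-2 -0.9 0 0;-2 -0.9 0 0;-2 -0.9 0 0;-2 -0.9 0 0;-2 -1 0 0;0 0 0 0;0 0 0 0;0 0 0 0", jaw=4.6)

```text
clock: 23.5
position: [0.4575, 0.0429, 0.1037]
orientation: [0.525, 0.851, 0.0, -0.0]
wrist_force: [0.9, 0.1, 0.8]
gripper_width: 0.526
gripper_force: 0.0
```

```bash
python3 - <<'E'
from h import *
st();P,c=wcloud('w13');print('w')
p=P[box(P,(.4,.52),(.006,.12),(.013,.035))];print(len(p),rect(p))
cc=snap('side','d13');p,_=pts(cc,(.3,.5),(.008,.25),(.008,.03));print('A',len(p),rect(p))
cc=snap('scene','s13');p,_=pts(cc,(.3,.5),(.008,.25),(.008,.03));print('A',len(p),rect(p))
p,_=pts(cc,(.56,.7),(.02,.18),(.02,.04));print('B',len(p),rect(p),tobox(rect(p)[0]))
p,_=pts(cc,(.3,.5),(-.16,.003),(.008,.03));print('G',len(p),rect(p))
E
```

```text
23.5 [0.4575 0.0429 0.1037] toolx yaw 116.6 q [-0.06  0.28  1.92  0.    0.94 -0.52] w 46.2 gf 0.0 F [0.9 0.1 0.8]
w
1471 (array([458.8,  44.3]), array([21.7, 59.6]), 27.1)
A 306 (array([460.5,  44.7]), array([23.1, 63.2]), 27.3)
A 127 (array([461.8,  41.9]), array([25.5, 64.8]), 25.4)
B 189 (array([606.5,  86.8]), array([150.7,  54.9]), 46.4) [-33.6  25.9]
G 185 (array([442.7, -57.7]), array([ 23.3, 115.4]), 6.3)
```

>>> drive_tool(steps="0.2 0.1 -3 0.4;0 0 -3 0;0 0 -2.5 0;0 0 -1.5 0;0 0 -1 0;0 0 -0.8 0;0 0 0 0;0 0 0 0")

```text
clock: 24.32
position: [0.4593, 0.0439, -0.014]
orientation: [0.522, 0.853, -0.0, -0.0]
wrist_force: [0.6, -0.5, 0.4]
gripper_width: 0.525
gripper_force: 0.0
```

>>> drive_tool(steps="0 0 0 0;0 0 0 0;0 0 0 0;0 0 0 0;0 0 0 0;0 0 0 0", jaw=1, newtons=50)

```text
clock: 24.82
position: [0.4595, 0.0437, -0.0132]
orientation: [0.522, 0.853, 0.0, 0.0]
wrist_force: [-0.2, 0.0, 5.8]
gripper_width: 0.245
gripper_force: 50.0
```

>>> drive_tool(steps="0 0 1 0;0 0 3 0;0 0 3 0;0 0 3 0;1.7 0.1 0 -7;2 0.2 0 -7;2 0.2 0 -5.4;2 0.2 0 0;2 0.2 0 0;2 0.2 0 0;2 0.2 0 0;2 0.2 0 0")

```text
clock: 25.82
position: [0.6161, 0.0589, 0.0857]
orientation: [0.658, 0.753, -0.0, -0.001]
wrist_force: [-0.6, -0.1, -1.5]
gripper_width: 0.245
gripper_force: 50.0
```

>>> drive_tool(steps="2 0.1 0 0;1 0 0 0;0 0 0 0;0 0 0 0")

```text
clock: 26.15
position: [0.645, 0.0597, 0.0856]
orientation: [0.658, 0.753, -0.001, -0.001]
wrist_force: [-0.6, -0.6, -2.3]
gripper_width: 0.243
gripper_force: 50.0
```

```bash
python3 - <<'E'
from h import *
st();P,c=wcloud('w14');cv2.imwrite('pics/w14c.png',c['pixels'])
p=P[box(P,(.59,.68),(.08,.165),(.018,.04))];print(len(p),rect(p),tobox(rect(p)[0]))
E
```

```text
26.15 [0.645  0.0597 0.0856] toolx yaw 97.7 q [-0.01  0.54  1.52 -0.    1.09 -0.15] w 21.3 gf 50.0 F [-0.6 -0.6 -2.3]
1995 (array([637.2, 125.2]), array([22. , 59.3]), 8.0) [ 0.4 -9.6]
```

View pics/w14c.png

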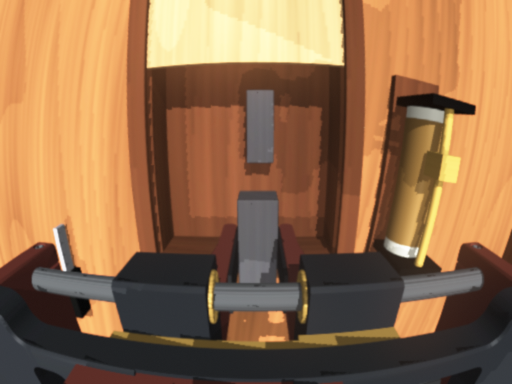

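Bar B lies in the box at (258,125), and bar A is held behind it at (258,235). Lowering A.

>>> drive_tool(steps="0 0 -2.5 0;0 0 -2.5 0;0 0 -2 0;0 0 -1.1 0;0 0 -0.6 0;0 0 -0.4 0;0 0 0 0;0 0 0 0")

```text
clock: 26.87
position: [0.6466, 0.0597, -0.0039]
orientation: [0.658, 0.753, 0.0, 0.0]
wrist_force: [0.8, 0.6, -1.9]
gripper_width: 0.247
gripper_force: 50.0
```

>>> drive_tool(steps="0 0 0 0;0 0 0 0;0 0 0 0;0 0 3 0;0 0 4 0;0 0 4 0;0 0 0 0", jaw=3.4)

```text
clock: 27.45
position: [0.6521, 0.0598, 0.114]
orientation: [0.658, 0.753, 0.005, 0.005]
wrist_force: [1.2, 0.3, 1.1]
gripper_width: 0.387
gripper_force: 0.0
```

>>> drive_tool(steps="-2 -1.4 0 0;-2 -1.4 0 0;-2 -1.4 0 0;-2 -1.4 0 0;-2 -1.5 0 0;-2 -1.5 0 0;-2 -1.5 0 0;-2 -1.5 0 0;-2 -1.5 0 0;-2 -1.4 0 0;0 0 0 0;0 0 0 0", jaw=5)

```text
clock: 28.45
position: [0.4457, -0.0857, 0.1057]
orientation: [0.659, 0.752, 0.0, 0.0]
wrist_force: [1.1, -0.4, 0.4]
gripper_width: 0.571
gripper_force: 0.0
```

```bash
python3 - <<'E'
from h import *
st();P,c=wcloud('w15')
p=P[box(P,(.38,.5),(-.15,.03),(.012,.035))];print('G',len(p),rect(p))
cc=snap('side','d15');p,_=pts(cc,(.3,.5),(-.16,.03),(.008,.03));print('G',len(p),rect(p))
cc=snap('scene','s15')
p,_=pts(cc,(.56,.7),(-.0,.18),(.02,.035));print(len(p))
E
```

```text
28.45 [ 0.4457 -0.0857  0.1057] toolx yaw 97.5 q [-0.34  0.27  1.93  0.    0.94 -0.47] w 50.2 gf 0.0 F [ 1.1 -0.4  0.4]
G 1679 (array([438.6, -56.1]), array([ 19.6, 113.6]), 7.6)
G 269 (array([440.2, -55.7]), array([ 20.8, 115.8]), 7.4)
358
```

>>> drive_tool(steps="-0.2 0.2 -3 0;0 0 -3 0;0 0 -2.5 0;0 0 -1.5 0;0 0 -1.2 0;0 0 -0.9 0;0 0 0 0;0 0 0 0")

```text
clock: 29.27
position: [0.4445, -0.083, -0.016]
orientation: [0.658, 0.753, -0.0, -0.0]
wrist_force: [-0.0, 0.7, 0.0]
gripper_width: 0.57
gripper_force: 0.0
```

>>> drive_tool(steps="0 0 0 0;0 0 0 0;0 0 0 0;0 0 0 0;0 0 0 0;0 0 0 0;0 0 0 0", jaw=1, newtons=50)

```text
clock: 29.85
position: [0.4442, -0.0833, -0.0154]
orientation: [0.658, 0.753, 0.0, 0.0]
wrist_force: [-1.1, -0.1, 6.0]
gripper_width: 0.225
gripper_force: 50.0
```

>>> drive_tool(steps="0 0 1 0;0 0 3 0;0 0 3 0;0 0 3 0;1.5 1.4 0 0;1.8 1.5 0 0;1.8 1.5 0 0;1.8 1.5 0 0;1.8 1.5 0 0;1.8 1.5 0 0;1.8 1.5 0 0;1.8 1.5 0 0")

```text
clock: 30.85
position: [0.5853, 0.0366, 0.0839]
orientation: [0.658, 0.753, -0.0, -0.0]
wrist_force: [-0.8, 0.4, -1.5]
gripper_width: 0.221
gripper_force: 50.0
```

>>> drive_tool(steps="1.5 1.6 0 0;0 0 0 0;0 0 0 0;0 0 0 0")

```text
clock: 31.18
position: [0.5988, 0.0515, 0.0837]
orientation: [0.658, 0.753, -0.001, -0.001]
wrist_force: [-1.0, 0.3, -0.9]
gripper_width: 0.223
gripper_force: 50.0
```

```bash
python3 - <<'E'
from h import *
st();P,c=wcloud('w16');cv2.imwrite('pics/w16c.png',c['pixels'])
blade(P,c,rows=(80,200),cols=(240,276))
p=P[box(P,(.59,.68),(.08,.165),(.018,.04))];print(len(p),rect(p),tobox(rect(p)[0]))
E
```

```text
31.18 [0.5988 0.0515 0.0837] toolx yaw 97.7 q [-0.03  0.48  1.63 -0.    1.03 -0.16] w 19.6 gf 50.0 F [-1.   0.3 -0.9]
blade n 1054 yaw -78.63 x 0.5848 0.5964 y at root/tip [0.3532 0.0796] z 0.1202
2346 (array([638.4, 116.8]), array([22.9, 76.4]), 7.8) [-8.1 -9.7]
```

View pics/w16c.png

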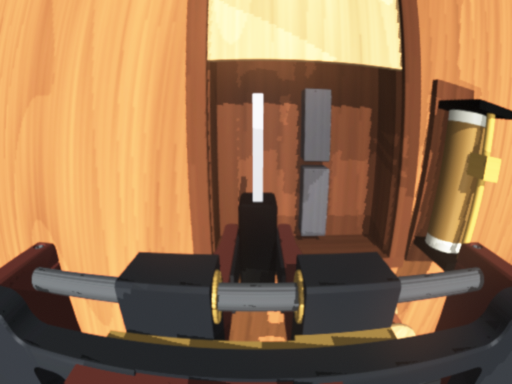

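The gauge, with its blade at (258,145), is over the free left half beside both bars. Lowering.

>>> drive_tool(steps="0 0.1 -2.5 0;0 0 -2.5 0;0 0 -2 0;0 0 -1.1 0;0 0 -0.7 0;0 0 -0.5 0;0 0 0 0;0 0 0 0")

```text
clock: 31.9
position: [0.6006, 0.0526, -0.0081]
orientation: [0.658, 0.753, 0.0, 0.0]
wrist_force: [-0.1, 0.4, -0.1]
gripper_width: 0.221
gripper_force: 50.0
```

>>> drive_tool(steps="0 0 0 0;0 0 0 0;0 0 0 0;0 0 3 0;0 0 4 0;0 0 4 0;0 0 0 0", jaw=3)

```text
clock: 32.48
position: [0.6057, 0.0528, 0.1092]
orientation: [0.658, 0.753, 0.004, 0.005]
wrist_force: [1.3, -0.1, 0.5]
gripper_width: 0.341
gripper_force: 0.0
```

```bash
python3 - <<'E'
from h import *
st();P,c=wcloud('w17')
p=P[box(P,(.57,.61),(.01,.15),(.02,.045))];print('G',len(p),rect(p),tobox(rect(p)[0]),np.percentile(p[:,2],98))
p=P[box(P,(.625,.67),(.02,.165),(.02,.045))];print('bars',len(p),rect(p),tobox(rect(p)[0]),np.percentile(p[:,2],98))
for n in('side','scene'):
    cc=snap(n,n+'17')
    p,_=pts(cc,(.53,.7),(.2,.4),(.077,.09));print('handle',len(p),rect(p),tobox(rect(p)[0]))
E
```

```text
32.48 [0.6057 0.0528 0.1092] toolx yaw 97.7 q [-0.03  0.46  1.6   0.    1.07 -0.16] w 29.9 gf 0.0 F [ 1.3 -0.1  0.5]
G 1911 (array([598.3,  74.2]), array([122.9,  23.5]), 89.8) [-45.   35.7] 0.04069741732652579
bars 3218 (array([646.7,  88.9]), array([ 36.1, 135.3]), 4.4) [-36.8 -14.3] 0.03504067681335437
handle 400 (array([606.2, 274.9]), array([68.7, 17.4]), 6.7) [152.9   1.3]
handle 82 (array([607.8, 272.3]), array([67.6, 18.8]), 5.5) [150.1   0. ]
```

All three are in the box. Now the lid: back to its handle.

>>> drive_tool(steps="0 1.9 1 -7;0 1.9 0 -7;0 1.9 0 -7;0 1.9 0 -7;0 1.9 0 -7;0 1.9 0 -7;0 1.9 0 -7;0 1.9 0 -7;0 1.8 0 -7;0.3 1.8 0 -7;0.3 1.7 0 -7;0 1.5 0 -7", jaw=5)

```text
clock: 33.63
position: [0.6049, 0.2735, 0.1088]
orientation: [0.993, 0.116, -0.002, 0.0]
wrist_force: [0.3, 0.2, -0.0]
gripper_width: 0.571
gripper_force: 0.0
```

>>> drive_tool(steps="0 0 0 -6;0 0 0 0;0 0 0 0;0 0 0 0")

```text
clock: 33.97
position: [0.6051, 0.2721, 0.1099]
orientation: [0.998, 0.068, -0.001, 0.0]
wrist_force: [-0.8, 1.0, 0.1]
gripper_width: 0.566
gripper_force: 0.0
```

```bash
python3 - <<'E'
from h import *
st();P,c=wcloud('w18')
p=P[box(P,(.53,.72),(.2,.4),(.077,.09))];print('w handle',len(p),rect(p),tobox(rect(p)[0]))
E
```

```text
33.97 [0.6051 0.2721 0.1099] toolx yaw 7.8 q [ 0.32  0.53  1.46 -0.    1.15  1.75] w 49.7 gf 0.0 F [-0.8  1.   0.1]
w handle 1822 (array([605.9, 274.5]), array([70.2, 15.9]), 7.9) [152.6   1.6]
```

>>> drive_tool(steps="0.1 0.15 -2.5 0;0 0 -2.5 0;0 0 -1.5 0;0 0 -0.8 0;0 0 0 0;0 0 0 0")

```text
clock: 34.52
position: [0.6071, 0.2739, 0.0383]
orientation: [0.998, 0.067, -0.0, -0.0]
wrist_force: [-0.1, 1.0, 0.4]
gripper_width: 0.568
gripper_force: 0.0
```

>>> drive_tool(steps="0 0 0 0;0 0 0 0;0 0 0 0;0 0 0 0;0 0 0 0;0 0 0 0", jaw=0.5, newtons=50)

```text
clock: 35.02
position: [0.6073, 0.2739, 0.0388]
orientation: [0.998, 0.067, 0.0, 0.0]
wrist_force: [-0.3, -0.6, 4.6]
gripper_width: 0.177
gripper_force: 49.8
```

>>> drive_tool(steps="0.07 -0.5 0 0;0.16 -1.2 0 0;0.16 -1.2 0 0;0.16 -1.2 0 0;0.16 -1.2 0 0;0.16 -1.2 0 0;0.16 -1.2 0 0;0.16 -1.2 0 0;0.16 -1.2 0 0;0.16 -1.2 0 0;0.16 -1.2 0 0;0 0 0 0")

```text
clock: 36.02
position: [0.6249, 0.1481, 0.0393]
orientation: [0.998, 0.066, 0.001, -0.0]
wrist_force: [0.1, -1.9, 6.4]
gripper_width: 0.174
gripper_force: 50.0
```

>>> drive_tool(steps="0.08 -0.6 0 0;0.08 -0.6 0 0;0 0 0 0")

```text
clock: 36.27
position: [0.6263, 0.1374, 0.0393]
orientation: [0.998, 0.066, 0.001, -0.001]
wrist_force: [0.6, 2.0, 6.1]
gripper_width: 0.179
gripper_force: 50.0
```

>>> drive_tool(steps="0.06 -0.5 0 0;0.05 -0.4 0 0;0 0 0 0")

```text
clock: 36.52
position: [0.6274, 0.1286, 0.0393]
orientation: [0.998, 0.066, 0.001, -0.001]
wrist_force: [-0.8, 1.9, 5.9]
gripper_width: 0.183
gripper_force: 50.0
```

>>> drive_tool(steps="0.04 -0.3 0 0;0.03 -0.2 0 0;0 0 0 0;0 0 0 0")

```text
clock: 36.85
position: [0.6279, 0.1243, 0.0393]
orientation: [0.998, 0.066, 0.001, -0.001]
wrist_force: [-0.2, 3.9, 7.0]
gripper_width: 0.173
gripper_force: 50.0
```

```bash
python3 - <<'E'
from h import *
st();print(tobox(bot.observe()['position']*1000))
P,c=wcloud('w19')
for n in('side','scene'):
    cc=snap(n,n+'19')
    p,_=pts(cc,(.53,.72),(.05,.3),(.077,.09));print('handle',len(p),rect(p),tobox(rect(p)[0]))
E
```

```text
36.85 [0.6279 0.1243 0.0393] toolx yaw 7.6 q [0.09 0.58 1.57 0.   0.98 1.52] w 15.2 gf 50.0 F [-0.2  3.9  7. ]
[ 0.8 -0.3]
handle 0 (array([0., 0.]), array([0., 0.]), 0.0) [-39.4 638.5]
handle 81 (array([639.2, 123.7]), array([50.1, 30.4]), 22.3) [ -1.3 -11.4]
```

>>> drive_tool(steps="0.02 -0.15 0 0;0 0 0 0;0.02 -0.15 0 0;0 0 0 0;0 0 0 0")

```text
clock: 37.42
position: [0.6283, 0.1217, 0.0393]
orientation: [0.998, 0.066, 0.001, -0.001]
wrist_force: [-0.8, 5.7, 6.5]
gripper_width: 0.174
gripper_force: 50.0
```

>>> drive_tool(steps="0 0 0 0;0 0 0 0;0 0 0 0;0 0 2 0;0 0 4 0;0 0 4 0;0 0 3 0;-2 -3 0 0;-2 -3 0 0;-2 -3 0 0;-2 -3 0 0;0 0 0 0", jaw=5)

```text
clock: 38.42
position: [0.543, -0.004, 0.1677]
orientation: [0.998, 0.065, -0.002, 0.001]
wrist_force: [-0.4, -0.7, -0.0]
gripper_width: 0.576
gripper_force: 0.0
```

```bash
python3 - <<'E'
from h import *
st()
for n in('side','scene'):
    cc=snap(n,n+'20');P=cloud(cc)
    p,_=pts(cc,(.53,.72),(.05,.3),(.077,.09));print('handle',len(p),rect(p),tobox(rect(p)[0]))
    p,_=pts(cc,(.56,.7),(.15,.2),(.04,.06));print('lid top z',np.median(p[:,2]))
    p,_=pts(cc,(.3,.5),(-.3,.3),(.008,.03));print('left on table',len(p))
    p,_=pts(cc,(.72,.79),(-.13,-.03),(.02,.07));print('spool',rect(p)[0])
    p,_=pts(cc,(.745,.83),(-.01,.21),(.02,.09));print('rheo',rect(p)[0])
    if n=='side': cv2.imwrite('pics/d20c.png',cv2.resize(cc['pixels'][200:350,130:300],None,fx=4,fy=4))
E
```

```text
38.42 [ 0.543  -0.004   0.1677] toolx yaw 7.5 q [-0.13  0.31  1.67 -0.    1.16  1.31] w 50.6 gf 0.0 F [-0.4 -0.7 -0. ]
handle 264 (array([627.2, 123.8]), array([69.3, 18.3]), 8.7) [0.4 0.5]
lid top z 0.05208135631116216
left on table 0
spool [752.4 -74.3]
rheo [785.  100.9]
handle 94 (array([629.5, 120. ]), array([68.6, 16.6]), 6.9) [-3.7 -1.3]
lid top z 0.05015431986323408
left on table 1
spool [753.  -76.6]
rheo [786.   99.9]
```

View pics/d20c.png

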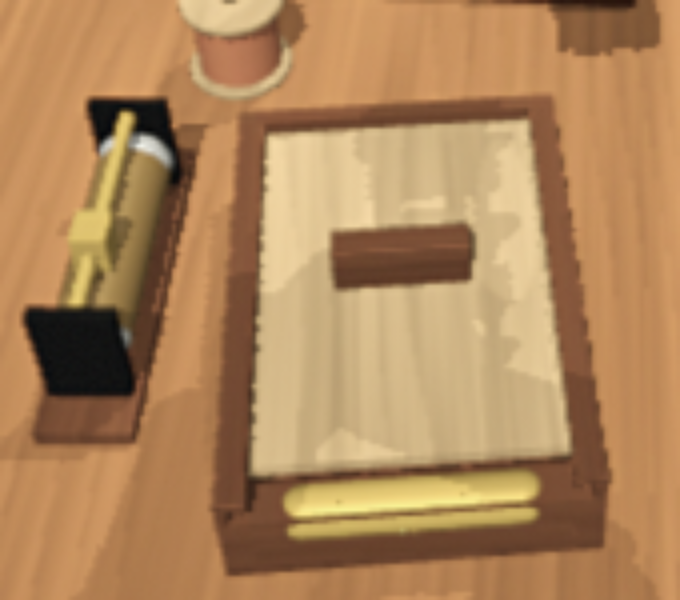

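The lid sits against the end wall at the top, with the brass ridge standing free beyond its near edge (470–500 in the crop). The table is clear and the bystanders haven't moved. Handing in.

```bash
python3 -c "
from workcell import bot
print(bot.finish_job())"
```

```text
the job is handed in; nothing more can be done
None
```

I pushed the blade right through the wide stand's slit, put the gauge and both bars in the box, slid the lid home behind the ridge and handed the job in; no verdict came back, and I picked the stand by its visibly wider slit without trying the narrow one.

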